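# Tidy the kitchen shelf for the night

### The job

Put the shelf back in order for the night: stack the small bento box on the middle of the large one with their long sides parallel, then gently set the puck lamp, light up, on the middle of the small box's top. Put the kettle lid, knob up, in the middle of the cork pad next to the large bento box, and the grey funnel, wide mouth down, in the middle of the other cork pad, so that the lid stands between the boxes and the funnel. Leave the white dish and the tea tin where they are.

Things in the scene. Friction and masses are not known exactly. Their poses are not given: they have to be found in the camera images.
- big_box: Large closed bento box, dark body with a flat beige lid, 140 long (its x axis) x 100 wide (its y) x 50 high; fixed to the shelf. It stands at the left or the right end of the back row. (Sizes in mm.) Origin: centre of the underside, so its flat top is 50 above the origin.
- pad_a: One of two identical round cork pads, 120 in diameter, 4 thick, fixed to the shelf side by side in the back row, between the large bento box and the tea tin. Either may be the one next to the large bento box: about 160 to 220 between their centres, against 310 or more for the other pad. (Sizes in mm.) Origin: centre of the underside, the top is 4 above it.
- pad_b: The other of the two identical cork pads; same size and origin as pad_a. Which of the two is next to the large bento box changes from start to start.
- small_box: Small closed bento box, loose, same materials as the large one, 116 long (its x axis) x 62 wide (its y) x 42 high, straight sides (lid edge, the top 12, stands out 3 all round), 110 to 230 g, lying flat, turned by up to 70 degrees either way. (Sizes in mm.) Origin: centre of the underside; flat top 42 above.
- lamp: Portable LED puck lamp, loose: flat grey cylinder 56 in diameter and 22 high with a steel band and, on top, a white light disc 49 in diameter and 6 high (28 high in all) bearing a tiny black toggle switch. 60 to 130 g, light disc up at the start. (Sizes in mm.) Origin: centre of the underside, z axis up through the light disc.
- kettle_lid: Stainless kettle lid, loose, 92 in diameter, 4 thick at the rim, domed to 11 at the middle, with a black cylindrical knob in the middle, 22 in diameter, from 15 to 42 above the underside (short steel neck 14 in diameter below it). 90 to 185 g, knob up at the start. (Sizes in mm.) Origin: centre of the underside, z up through the knob.
- funnel: Grey stiff silicone funnel, loose, standing on its wide mouth with the spout pointing straight up: mouth 84 in diameter, cone narrowing up to 45, then a straight spout 16 in diameter up to 87 above the mouth plane. 40 to 85 g. (Sizes in mm.) Origin: centre of the mouth plane, z up along the spout.
- dish: Bystander: small shallow white ceramic bowl, 90 in diameter, 26 high, loose, in the front row among the things to be moved. (Sizes in mm.) Origin: centre of the underside. Leave it.
- tea_tin: Bystander: aluminium tea tin with a pale paper band, 68 in diameter, 78 high, loose, at the end of the back row opposite the large bento box. (Sizes in mm.) Origin: centre of the underside. Leave it.
There are look-alikes about, which are no part of the job. Several things look just like the lamp: the one meant starts farthest to the robot's left.

How it is judged:
At the end, for the whole second after the job is handed in: Small box flat on the large one (centres within 12 mm, long axes within 0.17 rad); lamp light up on the small box (within 12 mm); lid knob up on the pad nearer the large box, funnel mouth down on the other pad (each within 14 mm of its centre); all upright within 0.1 rad and at rest (horizontal distance between small_box and big_box below 0.012 m and z of small_box in the frame of big_box between 0.046 and 0.054 m and angle between the x axis of small_box and the x axis of big_box, either way round below 0.17 rad and horizontal distance between lamp and small_box below 0.012 m and z of lamp in the frame of small_box between 0.038 and 0.046 m and ((horizontal distance between pad_a and big_box below 0.26 m and horizontal distance between kettle_lid and pad_a below 0.014 m and z of kettle_lid in the frame of pad_a between 0 and 0.008 m and horizontal distance between funnel and pad_b below 0.014 m and z of funnel in the frame of pad_b between 0 and 0.008 m) or (horizontal distance between pad_b and big_box below 0.26 m and horizontal distance between kettle_lid and pad_b below 0.014 m and z of kettle_lid in the frame of pad_b between 0 and 0.008 m and horizontal distance between funnel and pad_a below 0.014 m and z of funnel in the frame of pad_a between 0 and 0.008 m)) and angle between each of small_box, lamp, kettle_lid, funnel's own z axis and vertical below 0.1 rad and linear speed of each of small_box, lamp, kettle_lid, funnel below 0.02 m/s and angular speed of each of small_box, lamp, kettle_lid, funnel below 0.2 rad/s); the robot touches nothing.
It fails at once if the dish is moved by more than 20 mm or tipped (distance of dish from where it was at the start of the episode above 0.02 m or angle between dish's own z axis and vertical above 0.3 rad).
It fails at once if the tea tin is moved by more than 20 mm or tipped (distance of tea_tin from where it was at the start of the episode above 0.02 m or angle between tea_tin's own z axis and vertical above 0.3 rad).
It fails at once if the lamp is dropped or pushed hard onto a bento box (over 40 N) (contact force between lamp and small_box above 40 N or contact force between lamp and big_box above 40 N).
It also fails if it takes over 128 s, if anything falls off the work surface, if the arm or the gripper's body presses on something with over 40 N, if the wrist force passes 120 N, or if a joint passes its speed limit or range.

### The arm

A 6-joint arm with a two-finger parallel gripper is mounted at the origin on the work surface. World frame = base frame: x ahead of the robot, y to its left, z up, the work surface at z = 0. Lengths are in m, angles in rad, forces in N, time in s.
With the tool pointing down it reaches from about 0.325 to 0.9 m from the base axis. Payload 6.1 kg.
Tool frame: the origin (TCP) lies at the very end of the fingers, on their centre line; the grasp point (between the pads) lies 19 mm behind it; y points along the fingers, x is the direction in which the jaws open and shut, and the axes are right-handed (so a half turn about y gives the same grasp; the last joint's range is limited). The gripper opens to 87 mm and grips with 3 to 60 N. Pads are 19 mm wide; open, the fingers measure 117 mm over their backs; the gripper's body (75 mm by 190 mm) begins 51 mm behind the grasp point.
Start: joints at [1.153, 0.22, 1.526, -0, 1.395, -0.126], TCP at [0.18, 0.599, 0.223] pointing down, gripper open.
Joint ranges: [-2.98, 2.98], [-0.91, 2.08], [0.09, 2.57], [-1.24, 4.39], [0.2, 2.65], [-2.68, 2.68]. Speed limits (rad/s): [2.57, 2.57, 3.01, 3.14, 3.14, 3.14].

### API

Orientations are given as a 3x3 rotation matrix whose columns are the frame's x, y, z axes.
In Python, from station import ctrl gives the robot as it stands.
- The arm moves only by the tool servo_tool, never from a script. Its argument "increments" is a list of rows, each a list of 3 entries, a list of its own where there are three numbers: the closure, from 0 (fully open) to 1 (shut), then the shift along the tool's x, y, z in mm, then the turn about the tool's y in degrees. In form: [[jaw, [x, y, z], turn], ...]. A call has 1 to 12 rows; each row shifts and turns the commanded pose from where the row before left it, along the tool's axes as they then stand; what a row does not reach is not made up. A row lasts 1/8 s, in which the tool goes at most 62.5 mm and 10.7 degrees, less where a joint would pass 70% of its speed; a pose out of reach is approached as far as the arm can. A call is refused whole if a number of a shift passes 62.5 or a number of a turn 10.7, either way. A call with a gripper value outside its range is refused whole. The fingers move at their own pace and stop on an object; "force" is the grip in N (left out, the last holds). Time passes only in rows, so rows that do not move let the fingers close. It gives the time, the measured TCP pose, the force and the opening at its end, in the units of the state.
- ctrl.get_state(): the state, without advancing time (a new reading comes with each control period).
- ctrl.snapshot(name): name is "scene" or "top"; returns (picture, depth): 480x640x3 uint8, red, green, blue; 480x640 float32, m along the optical axis (not along the pixel's ray), 0 where there is no reading.
- ctrl.calibration(name): a dict with "fovy" (degrees; the focal length in pixels is half the picture's height over the tangent of half this angle, whatever the lens; pixels are square), "cx", "cy" (the principal point, pixels), "eye" and "attitude" of the camera in the world. Camera axes: x right, y down, z forward; pixel columns grow to the right and rows downward; lengths in m; the calibration is good to about 2 mm. A picture is of the moment at which its call begins. calibration takes no time and is no camera call.
- ctrl.finish_job(): hands the job in, once; it reports no verdict.
The state is a dict: "time": time; "joints": joint angles; "dq": joint speeds; "effort": joint torques, N m; "tool_pos": TCP position; "ee_rot": TCP orientation; "wrist_force": force on the tool from outside, world axes, zero at the start; "ft_torque": the same for the moment, N m; "opening": finger opening in m.
Only numpy, scipy, OpenCV 4.12 (cv2) and the standard library are available. Lean on these libraries where they do the work, as an engineer would, in place of code of your own. Each camera call takes 0.05 s, during which the arm holds its last target.

## Working session

There is one attempt and no reset: what is moved stays moved. The work goes in short steps, Python scripts to look and compute and a tool call to move; the robot and the scene stay as the last step left them, time stands still between calls to the robot, and variables do not carry over. Pictures are saved under pics/ and viewed, and the job is handed in when it is done.

Besides the shell and the picture viewer there is one more tool, called after "Request:" by a JSON object that holds its "fn" and its "kwargs". servo_tool: Moves the arm, as the interface text tells. Its arguments: {"type":"object","properties":{"increments":{"type":"array","items":{"type":"array"}},"force":{"type":"number"}},"required":["increments"]}

```bash
ls; mkdir -p pics
python3 - <<'E'
from station import ctrl
import cv2,numpy as np
s=ctrl.get_state();print({k:np.round(v,3).tolist() for k,v in s.items()})
for n in("scene","top"):
    im,d=ctrl.snapshot(n);cv2.imwrite(f"pics/{n}0.png",im[:,:,::-1]);np.savez(f"pics/{n}0.npz",im=im,d=d)
    print(n,ctrl.calibration(n))
E
```

```text
pics
{'time': 0.0, 'joints': [1.153, 0.221, 1.528, 0.0, 1.395, -0.126], 'dq': [-0.002, -0.001, -0.001, -0.0, 0.0, 0.001], 'effort': [-0.001, -49.462, -38.736, 0.07, 0.058, -0.0], 'tool_pos': [0.18, 0.598, 0.221], 'ee_rot': [[0.288, -0.001, -0.958], [0.958, -0.002, 0.288], [-0.002, -1.0, 0.0]], 'wrist_force': [-0.788, -0.42, -0.305], 'ft_torque': [-0.03, 0.037, 0.034], 'opening': 0.087}
scene {'fovy': 57.93560832587922, 'cx': 321.93182178177113, 'cy': 239.6546501864044, 'eye': array([1.04240217, 0.19886404, 0.83591543]), 'attitude': array([[-0.39625671,  0.72441658, -0.56409329],
       [ 0.91802465,  0.30288081, -0.25591785],
       [-0.0145381 , -0.61926071, -0.78505083]])}
top {'fovy': 46.16711015282224, 'cx': 313.9730765209375, 'cy': 233.29198385339242, 'eye': array([ 0.39698594, -0.06647699,  1.1040541 ]), 'attitude': array([[ 0.01874454, -0.99607599,  0.08649431],
       [-0.99936951, -0.01605677,  0.03166638],
       [-0.0301533 , -0.08703335, -0.99574895]])}
```

View pics/scene0.png

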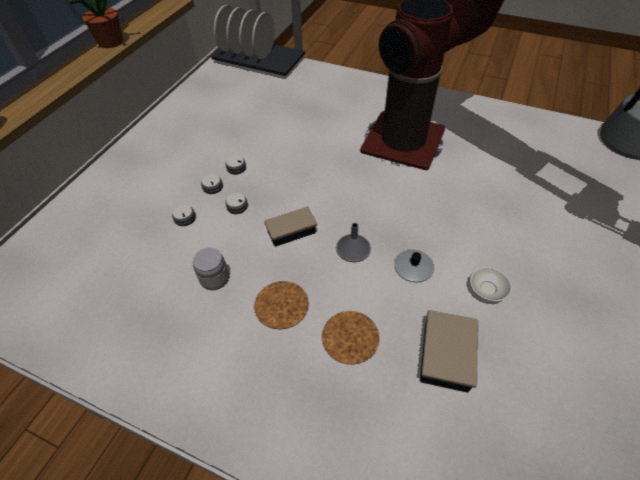

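View pics/top0.png

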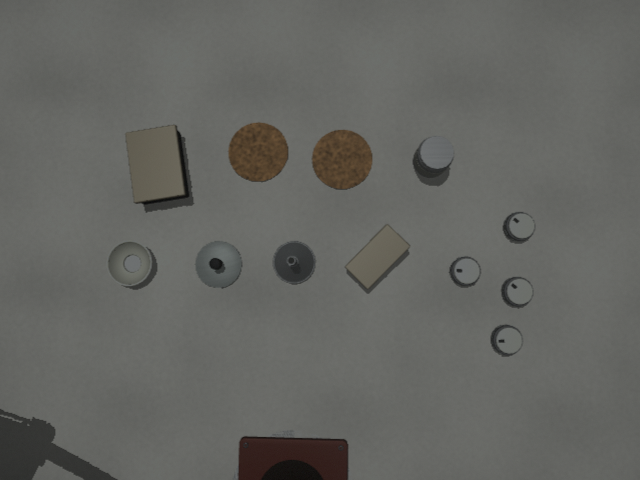

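The scene view shows the large box at (450,348), pads at (350,337) and (281,304), tin (210,267), funnel (353,247), lid (414,264), dish (489,286) and small box (291,225). The four lamp look-alikes are at (236,203), (183,214), (211,183) and (235,163). In the top view, left is +y, and the lamp-like things are at (466,271), (519,226), (518,291) and (508,340). The first has the largest y, so it is the likely one. Next I'll measure.

```bash
cat > h.py <<'E'
import numpy as np,cv2
from station import ctrl
def load(n,k):
    z=np.load(f"pics/{n}{k}.npz");return z['im'],z['d'],ctrl.calibration(n)
def snap(n,k):
    im,d=ctrl.snapshot(n);cv2.imwrite(f"pics/{n}{k}.png",im[:,:,::-1]);np.savez(f"pics/{n}{k}.npz",im=im,d=d);return im,d,ctrl.calibration(n)
def foc(c):return 240/np.tan(np.radians(c['fovy'])/2)
def rays(uv,c):
    uv=np.atleast_2d(np.asarray(uv,float));f=foc(c)
    r=np.c_[(uv[:,0]-c['cx'])/f,(uv[:,1]-c['cy'])/f,np.ones(len(uv))]
    return r@np.asarray(c['attitude']).T
def plane(uv,z,c):
    r=rays(uv,c);e=np.asarray(c['eye']);return e+r*((z-e[2])/r[:,2])[:,None]
def cloud(d,c):
    v,u=np.mgrid[:480,:640];r=rays(np.c_[u.ravel(),v.ravel()],c)
    P=np.asarray(c['eye'])+r*d.ravel()[:,None];P[d.ravel()==0]=np.nan
    return P.reshape(480,640,3)
E
python3 - <<'E'
from h import *
for n in("top","scene"):
    im,d,c=load(n,0);P=cloud(d,c);Z=P[...,2]
    print(n,"table z",np.nanmedian(Z[(abs(P[...,1])<.4)&(P[...,0]>.25)&(P[...,0]<.8)]))
    m=((Z>.012)&(P[...,0]>.25)&(P[...,0]<.95)&(abs(P[...,1])<.6)).astype(np.uint8)
    nn,L,S,C=cv2.connectedComponentsWithStats(m)
    for i in range(1,nn):
        if S[i,4]<80: continue
        q=P[L==i];t=np.percentile(q[:,2],97)
        print(np.round(C[i]),S[i,4],"mean",q[:,:2].mean(0).round(4),"ext",(np.percentile(q,1,axis=0)).round(3),np.percentile(q,99,axis=0).round(3))
    hsv=cv2.cvtColor(im,cv2.COLOR_RGB2HSV)
    m=((hsv[...,1]>110)&(hsv[...,2]>50)&(P[...,0]>.35)&(P[...,0]<.95)&(abs(P[...,1])<.6)).astype(np.uint8)
    m=cv2.morphologyEx(m,cv2.MORPH_CLOSE,np.ones((5,5)))
    for q in cv2.findContours(m,0,1)[0]:
        if cv2.contourArea(q)>800:
            w=plane(q[:,0],.004,c)[:,:2].astype(np.float32);cc,r=cv2.minEnclosingCircle(w);e=cv2.fitEllipse(w);print("cork",cc,r,e)
im,d,c=load("top",0)
cv2.imwrite("pics/crop1.png",cv2.resize(im[200:370,320:560,::-1],None,fx=3,fy=3,interpolation=2))
E
```

```text
top table z 0.0011681224808638424
[156. 165.] 3960 mean [0.6162 0.2734] ext [0.546 0.22  0.016] [0.688 0.33  0.055]
[433. 156.] 1261 mean [ 0.6337 -0.2512] ext [ 0.606 -0.284  0.018] [ 0.668 -0.222  0.082]
[519. 226.] 708 mean [ 0.5105 -0.4221] ext [ 0.485 -0.45   0.013] [ 0.538 -0.398  0.033]
[376. 257.] 2028 mean [ 0.4473 -0.1511] ext [ 0.393 -0.205  0.038] [ 0.502 -0.098  0.047]
[127. 263.] 1072 mean [0.4273 0.3305] ext [0.385 0.284 0.012] [0.47  0.368 0.03 ]
[293. 262.] 1010 mean [0.4348 0.0063] ext [ 0.402 -0.025  0.012] [0.468 0.04  0.089]
[216. 264.] 168 mean [0.4274 0.1545] ext [0.409 0.139 0.012] [0.443 0.174 0.048]
[464. 271.] 696 mean [ 0.4236 -0.3189] ext [ 0.397 -0.347  0.013] [ 0.45  -0.294  0.034]
[517. 291.] 730 mean [ 0.387  -0.4167] ext [ 0.361 -0.445  0.013] [ 0.413 -0.393  0.033]
[506. 340.] 730 mean [ 0.2967 -0.3961] ext [ 0.27  -0.423  0.014] [ 0.322 -0.372  0.033]
cork (0.6420388221740723, -0.08374838531017303) 0.05815456807613373 ((0.6418325901031494, -0.08347877860069275), (0.11286300420761108, 0.11375857889652252), 13.47372055053711)
cork (0.6544135808944702
[... 698 characters left out ...]
471 0.036 0.089]
[210. 268.] 1104 mean [ 0.651  -0.2483] ext [ 0.614 -0.286  0.014] [ 0.676 -0.225  0.08 ]
[415. 258.] 117 mean [0.4348 0.1537] ext [0.421 0.143 0.013] [0.442 0.164 0.045]
[491. 282.] 683 mean [0.4204 0.3251] ext [0.387 0.281 0.012] [0.472 0.364 0.028]
[450. 351.] 3875 mean [0.6295 0.2749] ext [0.551 0.219 0.014] [0.693 0.329 0.053]
cork (0.6563943028450012, 0.08278409391641617) 0.05898880213499069 ((0.6566069722175598, 0.08309035003185272), (0.11475984752178192, 0.1156887486577034), 112.35638427734375)
cork (0.6439902782440186, -0.08432574570178986) 0.059025589376688004 ((0.643852949142456, -0.0839405283331871), (0.11446165293455124, 0.11542583256959915), 129.58035278320312)
```

View pics/crop1.png

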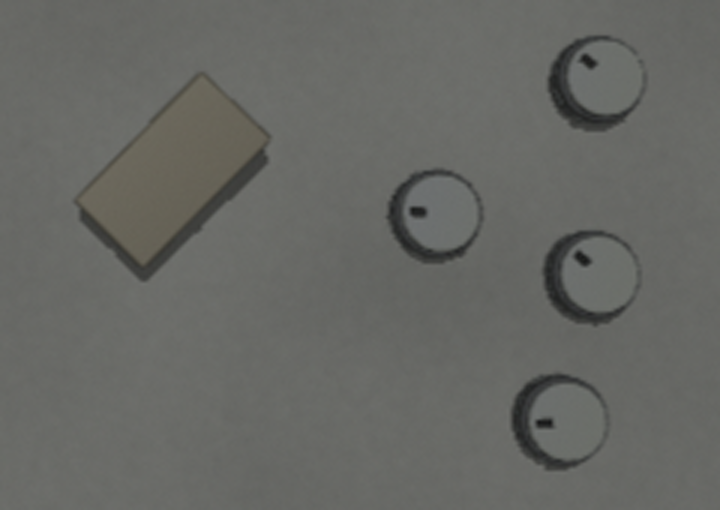

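The crop shows four identical lamps, all light up. The one at crop (437,212), full-image (466,271), is clearly the farthest left, at y≈-0.32 against -0.40 to -0.42 for the others. Next I need precise centres.

```bash
cat >> h.py <<'E'
def fitc(w):
    A=np.c_[2*w[:,:2],np.ones(len(w))];s=np.linalg.lstsq(A,(w[:,:2]**2).sum(1),rcond=None)[0]
    return s[:2].round(4),round(float(np.sqrt(s[2]+s[0]**2+s[1]**2)),4)
def biggest(m):
    cs=cv2.findContours(m.astype(np.uint8),cv2.RETR_EXTERNAL,cv2.CHAIN_APPROX_NONE)[0]
    return max(cs,key=cv2.contourArea)[:,0]
def near(P,x,y,r):return np.hypot(P[...,0]-x,P[...,1]-y)<r
def toprect(P,c,xy,z,r,tol=.007):
    m=near(P,*xy,r)&(abs(P[...,2]-z)<tol)
    m=cv2.morphologyEx(m.astype(np.uint8),cv2.MORPH_OPEN,np.ones((3,3)))
    w=plane(biggest(m),z,c)[:,:2]
    (cx,cy),(a,b),t=cv2.minAreaRect((w*1000).astype(np.float32))
    if a<b:a,b,t=b,a,t+90
    return (round(cx,1),round(cy,1)),(round(a,1),round(b,1)),round((t+90)%180-90,1)
E
python3 - <<'E'
from h import *
for n in("top","scene"):
    im,d,c=load(n,0);P=cloud(d,c);Z=P[...,2];hsv=cv2.cvtColor(im,cv2.COLOR_RGB2HSV)
    print(n,"big",toprect(P,c,(.62,.274),.05,.11),"small",toprect(P,c,(.451,-.151),.042,.09))
    # lamp light disc: bright
    m=near(P,.427,-.319,.05)&(abs(Z-.030)<.008)&(hsv[...,2]>(85 if n=="top" else 0));print("lamp",fitc(plane(biggest(m),.028,c)))
    m=near(P,.437,.007,.03)&(Z>.06);w=P[m];print("spout",m.sum(),w[:,:2].mean(0).round(4), fitc(plane(biggest(near(P,.437,.007,.03)&(Z>.082)),.087,c)))
    m=near(P,.43,.153,.03)&(Z>.036);print("knob",m.sum(),P[m].mean(0).round(4),fitc(plane(biggest(m),.042,c)))
    for nm,xy,s in(("lid",(.43,.153),3),("funnel",(.437,.007),3)):
        x0=plane([[0,0]],0,c)
    print("V at lamp",np.percentile(hsv[...,2][near(P,.427,-.319,.05)],[10,50,90]))
cc=[]
for n,b in(("top",(180,220,330,310)),("scene",(320,210,450,290))):
    im,d,c=load(n,0);x0,y0,x1,y1=b;cc.append(cv2.resize(im[y0:y1,x0:x1,::-1],(780,int(780*(y1-y0)/(x1-x0))),interpolation=2)[:290])
cv2.imwrite("pics/crop2.png",cv2.resize(np.vstack(cc),(780,580)))
E
```

```text
top big ((617.6, 275.4), (140.6, 100.8), 10.1) small ((447.5, -151.3), (114.9, 61.0), -44.1)
lamp (array([ 0.4243, -0.322 ]), 0.0227)
spout 71 [0.4352 0.0071] (array([0.4356, 0.0077]), 0.0074)
knob 106 [0.4288 0.1556 0.0424] (array([0.4288, 0.1557]), 0.0102)
V at lamp [ 70. 105. 112.]
scene big ((622.2, 273.4), (141.8, 100.1), 10.1) small ((452.8, -152.4), (115.9, 66.5), -43.6)
lamp (array([ 0.4288, -0.3216]), 0.025)
spout 78 [0.4408 0.0063] (array([0.4391, 0.0057]), 0.0077)
knob 68 [0.4323 0.1537 0.0409] (array([0.4331, 0.1537]), 0.0106)
V at lamp [ 52. 163. 170.]
```

View pics/crop2.png

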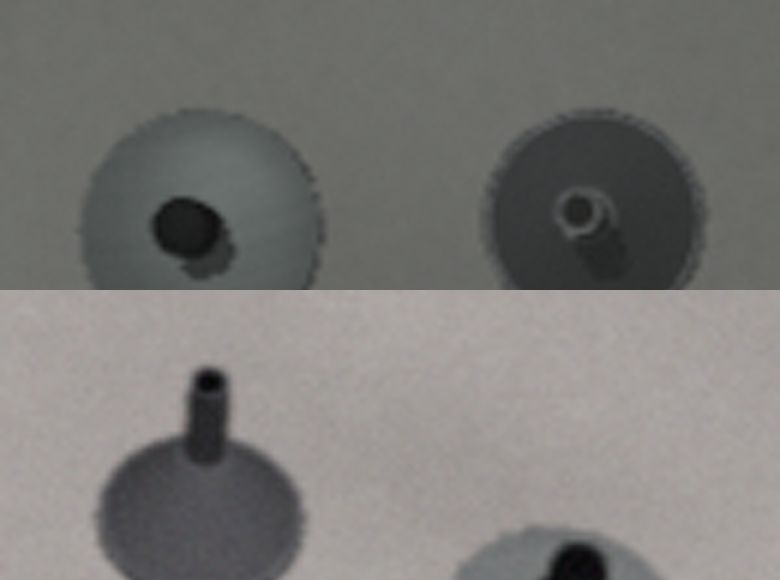

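Averaging the two views gives, in mm:

| Thing | x | y | Yaw |
|---|---|---|---|
| Large box | 620 | 274.4 | 10.1° |
| Pad A (near the large box) | 655.5 | 83.4 | – |
| Pad B | 643 | -84 | – |
| Small box | 450 | -152 | -44° |
| Lamp | 426.5 | -322 | – |
| Funnel | 437.5 | 6.7 | – |
| Lid knob | 431 | 154.7 | – |

Sizes and heights match the description. I'll align tool x with world x first, so tool y is down and tool z is world +y, then do the lid.

Request:
{"fn": "servo_tool", "kwargs": {"increments": [[0, [0, 0, 0], 10.5], [0, [0, 0, 0], 10.5], [0, [0, 0, 0], 10.5], [0, [0, 0, 0], 10.5], [0, [0, 0, 0], 10.5], [0, [0, 0, 0], 10.5], [0, [0, 0, 0], 10.3], [0, [25, 0, -45], 0], [0, [25, 0, -45], 0], [0, [25, 0, -45], 0], [0, [25, 0, -45], 0], [0, [25, 0, -45], 0]], "force": 15}}

```text
time: 1.6
tool_pos: [0.3051, 0.3719, 0.2222]
ee_rot: [[1.0, -0.0, -0.0], [0.0, -0.0, 1.0], [-0.0, -1.0, -0.0]]
wrist_force: [0.1, 0.4, 0.3]
opening: 0.0871
```

Tracking is exact. Target (431,155): dx=+126, dy=-217, then down to z≈60.

Request:
{"fn": "servo_tool", "kwargs": {"increments": [[0, [25, 0, -43], 0], [0, [25, 0, -43], 0], [0, [25, 0, -43], 0], [0, [25, 0, -44], 0], [0, [26, 0, -44], 0], [0, [0, 40, 0], 0], [0, [0, 40, 0], 0], [0, [0, 40, 0], 0], [0, [0, 40, 0], 0], [0, [0, 20, 0], 0], [0, [0, 14, 0], 0], [0, [0, 10, 0], 0]]}}

```text
time: 3.1
tool_pos: [0.4307, 0.1565, 0.0181]
ee_rot: [[1.0, -0.0, 0.0], [-0.0, -0.0, 1.0], [-0.0, -1.0, -0.0]]
wrist_force: [0.8, -0.2, 0.4]
opening: 0.0871
```

Run:
```python
from h import *
a=snap("top",1);b=snap("scene",1)
cv2.imwrite("pics/c3.png",np.vstack([cv2.resize(a[0][200:320,140:340,::-1],(500,300)),cv2.resize(b[0][200:296,340:500,::-1],(500,300))]))
print(ctrl.get_state()['tool_pos'])
```

```text
[0.43017942 0.15639855 0.01789933]
```

View pics/c3.png

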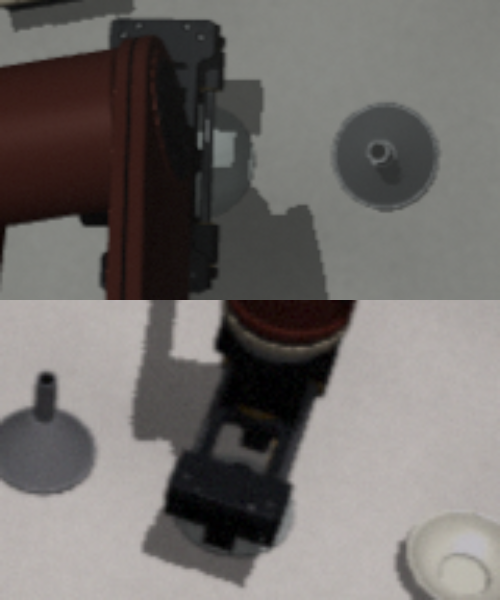

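The body's long side lies along the jaw direction. The knob sits between the fingers (scene crop (258,435)), and the neighbours are clear. Closing and lifting.

Request:
{"fn": "servo_tool", "kwargs": {"increments": [[1, [0, 0, -1], 0], [1, [0, 0, 0], 0], [1, [0, 0, 0], 0], [1, [0, 0, 0], 0], [1, [0, 0, 0], 0], [1, [0, 0, 0], 0], [1, [0, -8, 0], 0], [1, [0, -10, 0], 0], [1, [0, -20, 0], 0], [1, [0, -20, 0], 0], [1, [0, 0, 0], 0]], "force": 20}}

```text
time: 4.58
tool_pos: [0.4324, 0.1558, 0.0786]
ee_rot: [[1.0, 0.004, 0.0], [-0.0, 0.001, 1.0], [0.004, -1.0, 0.001]]
wrist_force: [-0.2, 0.0, -1.2]
opening: 0.0213
```

Run:
```python
from h import *
a=snap("top",2);b=snap("scene",2)
cv2.imwrite("pics/c4.png",np.vstack([cv2.resize(a[0][200:320,140:340,::-1],(500,300)),cv2.resize(b[0][200:296,340:500,::-1],(500,300))]))
print(ctrl.get_state())
```

```text
{'time': 4.675, 'joints': array([ 1.73998030e-01, -1.96328277e-02,  2.07924335e+00, -3.24052483e-05,
        1.08164270e+00,  1.74299003e-01]), 'dq': array([-0.00017619,  0.01578793,  0.01239565,  0.00150761,  0.00133323,
        0.00098732]), 'effort': array([-7.24538215e-03, -3.41001213e+01, -3.50857544e+01,  7.45925610e-02,
       -1.87382108e-02,  1.30423756e-03]), 'tool_pos': array([0.43057367, 0.15547937, 0.07650667]), 'ee_rot': array([[ 9.99999902e-01,  3.39257199e-04,  2.85745948e-04],
       [-2.85756342e-04,  3.05894484e-05,  9.99999959e-01],
       [ 3.39248444e-04, -9.99999942e-01,  3.06863903e-05]]), 'wrist_force': array([ 0.59107417,  0.46674502, -1.67302598]), 'ft_torque': array([-0.14731617,  0.08823477, -0.03236642]), 'opening': 0.02091476672111353}
```

View pics/c4.png

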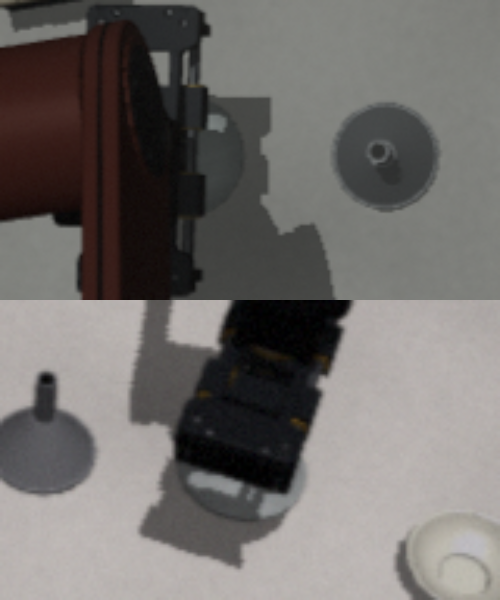

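The lid is held level off the shelf (opening 21 mm). Moving to pad A.

Request:
{"fn": "servo_tool", "kwargs": {"increments": [[1, [25, 0, -8], 0], [1, [40, 0, -13], 0], [1, [40, 0, -13], 0], [1, [40, 0, -13], 0], [1, [40, 0, -12], 0], [1, [40, 0, -12], 0], [1, [0, 15, 0], 0], [1, [0, 20, 0], 0], [1, [0, 10, 0], 0], [1, [0, 4, 0], 0], [1, [0, 3, 0], 0], [1, [0, 0, 0], 0]]}}

```text
time: 6.18
tool_pos: [0.6536, 0.085, 0.027]
ee_rot: [[1.0, -0.004, -0.001], [0.001, -0.0, 1.0], [-0.004, -1.0, -0.0]]
wrist_force: [-13.3, -0.6, 23.1]
opening: 0.0214
```

Run:
```python
from h import *
a=snap("top",3);b=snap("scene",3)
cv2.imwrite("pics/c5.png",np.vstack([cv2.resize(a[0][100:220,180:380,::-1],(500,300)),cv2.resize(b[0][270:366,280:440,::-1],(500,300))]))
print(ctrl.get_state()['tool_pos'],ctrl.get_state()['wrist_force'])
```

```text
[0.65357972 0.08502947 0.02702178] [-13.42816714  -1.27429836  22.99174267]
```

View pics/c5.png

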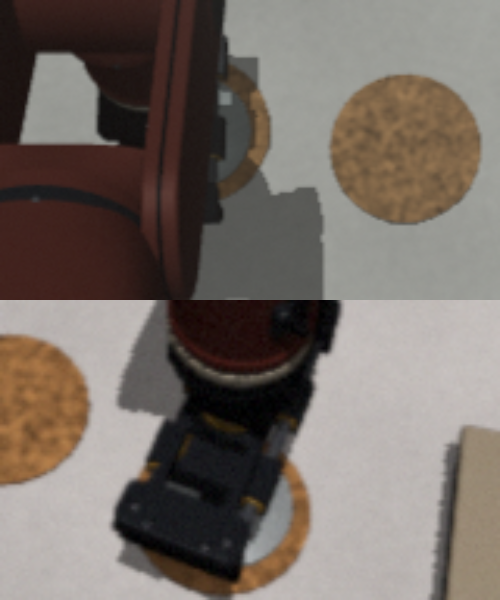

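The lid is on the pad and already pressing with 23 N. I'll ease off 2 mm, release and back up.

Request:
{"fn": "servo_tool", "kwargs": {"increments": [[1, [0, -2, 0], 0], [1, [0, -1, 0], 0], [0.6, [0, 0, 0], 0], [0.3, [0, 0, 0], 0], [0.1, [0, 0, 0], 0], [0, [0, -20, 0], 0], [0, [0, -50, 0], 0], [0, [0, -60, 0], 0], [0, [-40, 0, -10], 0], [0, [-50, 0, -20], 0], [0, [-50, 0, -22], 0], [0, [-60, 0, -20], 0]]}}

```text
time: 7.78
tool_pos: [0.4557, 0.012, 0.1592]
ee_rot: [[1.0, 0.003, 0.0], [-0.0, -0.001, 1.0], [0.003, -1.0, -0.001]]
wrist_force: [-0.2, -0.3, 0.9]
opening: 0.0869
```

Run:
```python
from h import *
for n in("top","scene"):
    im,d,c=snap(n,4);P=cloud(d,c);Z=P[...,2]
    m=near(P,.655,.083,.04)&(Z>.036);print(n,m.sum())
    if m.sum()>20: print("knob",P[m].mean(0).round(4),fitc(plane(biggest(m),.046,c)))
    m=near(P,.437,.007,.05)&(Z>.082)
    if m.sum()>5: print("spout",fitc(plane(biggest(m),.087,c)))
print(ctrl.get_state()['tool_pos'])
```

```text
top 106
knob [0.6513 0.0851 0.0454] (array([0.6511, 0.0851]), 0.0104)
spout (array([0.4755, 0.0625]), 0.0837)
scene 97
knob [0.656  0.0835 0.0446] (array([0.6567, 0.0837]), 0.0108)
spout (array([ 0.1142, -0.1454]), 0.1793)
[0.44971892 0.01220715 0.15633718]
```

View pics/scene4.png

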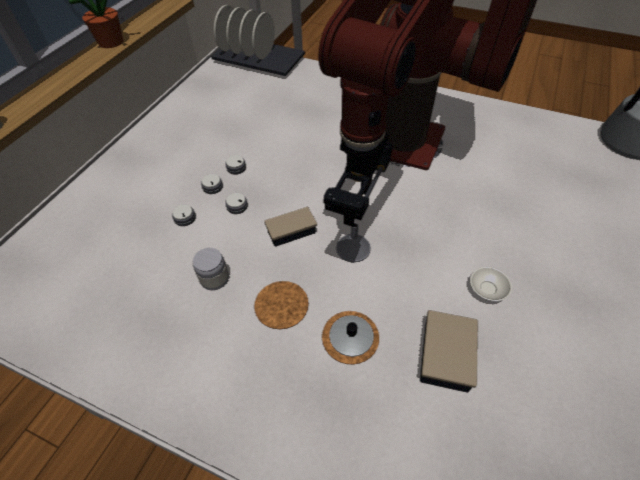

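View pics/top4.png

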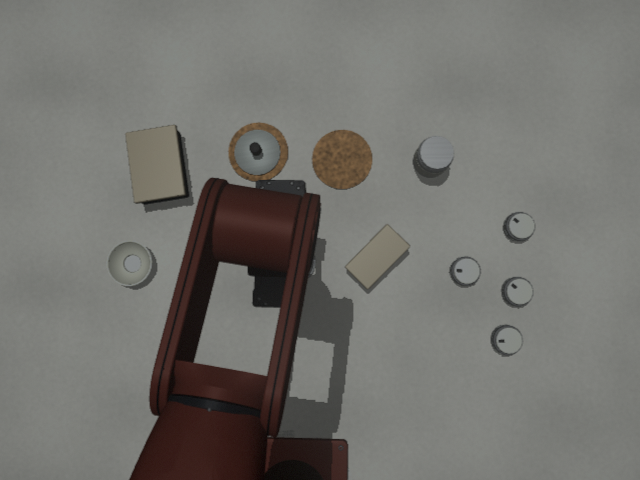

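The lid is centred on pad A to within about 3 mm in both views, knob up at the right height. The TCP agrees with the average of the two cameras. Next, the funnel at (437.5,6.7).

Request:
{"fn": "servo_tool", "kwargs": {"increments": [[0, [-12, 0, -5.5], 0], [0, [0, 30, 0], 0], [0, [0, 40, 0], 0], [0, [0, 25, 0], 0], [0, [0, 7, 0], 0], [1, [0, 0, 0], 0], [1, [0, 0, 0], 0], [1, [0, 0, 0], 0], [1, [0, 0, 0], 0], [1, [0, 0, 0], 0], [1, [0, 0, 0], 0], [1, [0, -5, 0], 0]], "force": 15}}

```text
time: 9.38
tool_pos: [0.4438, 0.0073, 0.0603]
ee_rot: [[1.0, -0.001, 0.0], [-0.0, 0.0, 1.0], [-0.001, -1.0, 0.0]]
wrist_force: [-0.8, 0.7, 0.2]
opening: 0.0251
```

Request:
{"fn": "servo_tool", "kwargs": {"increments": [[1, [0, 0, 0], 0], [1, [0, 0, 0], 0], [1, [0, -15, 0], 0], [1, [0, -20, 0], 0], [1, [0, 0, 0], 0], [1, [0, 0, 0], 0]]}}

```text
time: 10.12
tool_pos: [0.4441, 0.0072, 0.0953]
ee_rot: [[1.0, -0.0, 0.0], [-0.0, 0.0, 1.0], [-0.0, -1.0, 0.0]]
wrist_force: [0.2, 0.7, -1.0]
opening: 0.0158
```

Run:
```python
from h import *
a=snap("top",5);b=snap("scene",5)
cv2.imwrite("pics/c6.png",np.vstack([cv2.resize(a[0][180:300,200:400,::-1],(500,300)),cv2.resize(b[0][170:284,260:450,::-1],(500,300))]))
print(ctrl.get_state()['tool_pos'],ctrl.get_state()['opening'])
```

```text
[0.44365223 0.00733234 0.09478453] 0.015322652677814132
```

View pics/c6.png

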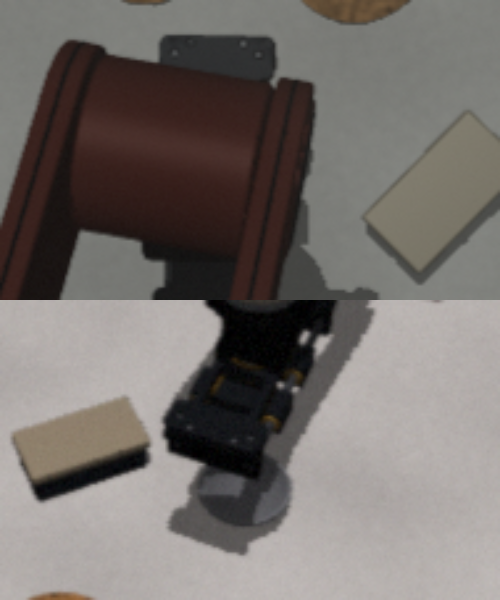

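The funnel is held upright (opening 15.5 mm), mouth at about z=35. Moving to pad B.

Request:
{"fn": "servo_tool", "kwargs": {"increments": [[1, [10, -15, -4], 0], [1, [40, 0, -18], 0], [1, [40, 0, -18], 0], [1, [40, 0, -18], 0], [1, [40, 0, -18], 0], [1, [30, 0, -15], 0], [1, [0, 15, 0], 0], [1, [0, 15, 0], 0], [1, [0, 8, 0], 0], [1, [0, 3, 0], 0], [1, [0, 0, 0], 0], [1, [0, 0, 0], 0]]}}

```text
time: 11.72
tool_pos: [0.6447, -0.0838, 0.0704]
ee_rot: [[1.0, 0.001, 0.0], [-0.0, -0.0, 1.0], [0.001, -1.0, -0.0]]
wrist_force: [0.4, 0.2, -1.6]
opening: 0.0157
```

Run:
```python
from h import *
a=snap("top",6);b=snap("scene",6)
cv2.imwrite("pics/c7.png",np.vstack([cv2.resize(a[0][100:220,260:460,::-1],(500,300)),cv2.resize(b[0][240:354,200:390,::-1],(500,300))]))
print(ctrl.get_state()['tool_pos'],ctrl.get_state()['wrist_force'])
```

```text
[ 0.64471024 -0.08389499  0.07029837] [ 0.92377351  0.41556718 -0.78575764]
```

View pics/c7.png

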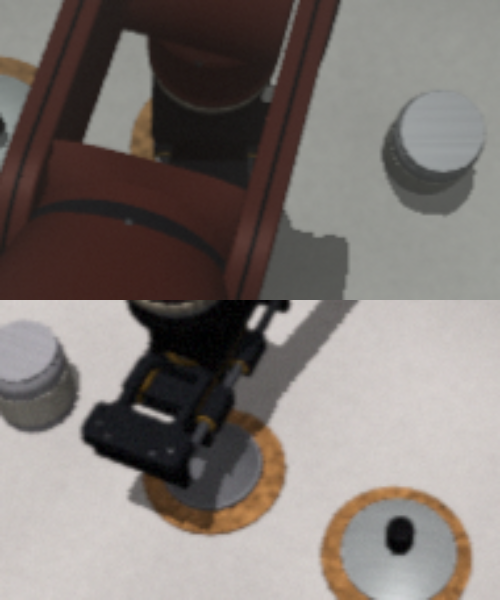

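The funnel hangs over pad B about 6 mm above it, with no contact yet. Lowering in small steps.

Request:
{"fn": "servo_tool", "kwargs": {"increments": [[1, [-1, 2, 0], 0], [1, [0, 2, 0], 0], [1, [0, 1, 0], 0], [1, [0, 0, 0], 0]]}}

```text
time: 12.32
tool_pos: [0.6433, -0.0838, 0.0651]
ee_rot: [[1.0, -0.0, 0.0], [-0.0, -0.0, 1.0], [-0.0, -1.0, -0.0]]
wrist_force: [-3.6, 0.1, 4.2]
opening: 0.0155
```

Light contact. Releasing, rising, then travelling to the small box.

Request:
{"fn": "servo_tool", "kwargs": {"increments": [[0.7, [0, 0, 0], 0], [0.4, [0, 0, 0], 0], [0.2, [0, 0, 0], 0], [0, [0, 0, 0], 0], [0, [0, -40, 0], 0], [0, [0, -35, 0], 0], [0, [-45, 0, -17], 0], [0, [-50, 0, -17], 0], [0, [-50, 0, -17], 0], [0, [-48, 0, -17], 0], [0, [0, 0, 0], -9.2], [0, [0, 0, 0], -9.2]]}}

```text
time: 13.82
tool_pos: [0.4498, -0.1522, 0.1399]
ee_rot: [[0.948, 0.001, -0.319], [0.319, -0.0, 0.948], [0.001, -1.0, -0.001]]
wrist_force: [-0.4, 0.4, -0.4]
opening: 0.0869
```

Request:
{"fn": "servo_tool", "kwargs": {"increments": [[0, [0, 0, 0], -9.2], [0, [0, 0, 0], -9.2], [0, [0, 0, 0], -9.1], [0, [0, 0, 0], 0], [0, [0, 0, 0], 0]]}}

```text
time: 14.45
tool_pos: [0.4503, -0.1518, 0.1396]
ee_rot: [[0.698, 0.0, -0.716], [0.716, -0.0, 0.698], [0.0, -1.0, -0.0]]
wrist_force: [0.5, -0.4, -0.4]
opening: 0.0869
```

Run:
```python
from h import *
for n in("top","scene"):
    im,d,c=snap(n,7);P=cloud(d,c);Z=P[...,2]
    m=near(P,.643,-.084,.03)&(Z>.082)
    if m.sum()>5: print(n,"spout",m.sum(),fitc(plane(biggest(m),.091,c)))
    try: print("small",toprect(P,c,(.451,-.151),.042,.09))
    except Exception as e: print(e)
s=ctrl.get_state();print(s['tool_pos'],np.degrees(np.arctan2(s['ee_rot'][1,0],s['ee_rot'][0,0])))
```

```text
top spout 70 (array([ 0.6406, -0.0831]), 0.0079)
small ((419.7, -124.2), (60.8, 37.3), 45.8)
scene spout 58 (array([ 0.6455, -0.0848]), 0.0087)
small ((452.5, -152.7), (115.9, 65.6), -43.6)
[ 0.4502857  -0.15176807  0.13956789] 45.772708527470684
```

View pics/scene7.png

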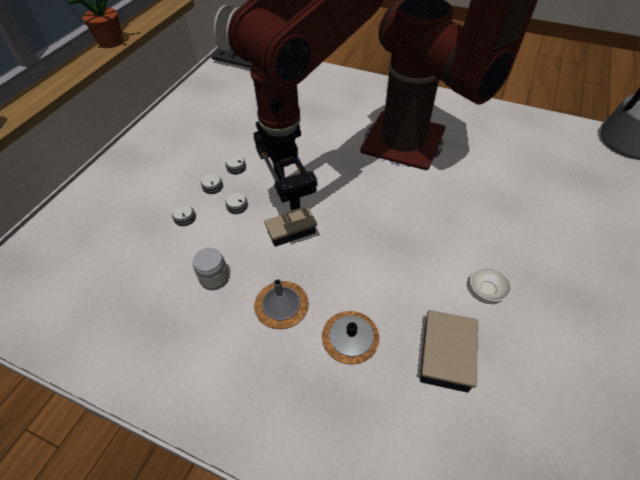

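The funnel at (281,295) stands on pad B within about 2 mm, and the gripper is over the small box with the jaws square to it. Descending to z≈13 and closing.

Request:
{"fn": "servo_tool", "kwargs": {"increments": [[0, [0, 40, 0], 0], [0, [0, 40, 0], 0], [0, [0, 25, 0], 0], [0, [0, 15, 0], 0], [0, [0, 6, 0], 0], [0.5, [0, 0, 0], 0], [1, [0, 0, 0], 0], [1, [0, 0, 0], 0], [1, [0, 0, 0], 0], [1, [0, 0, 0], 0]], "force": 30}}

```text
time: 15.8
tool_pos: [0.4508, -0.1521, 0.0143]
ee_rot: [[0.696, 0.001, -0.718], [0.718, -0.001, 0.696], [0.0, -1.0, -0.001]]
wrist_force: [-1.4, -0.1, 6.0]
opening: 0.0614
```

Gripped at 61.4 mm. Lifting.

Request:
{"fn": "servo_tool", "kwargs": {"increments": [[1, [0, -5, 0], 0], [1, [0, -15, 0], 0], [1, [0, -30, 0], 0], [1, [0, -30, 0], 0], [1, [0, -20, 0], 0], [1, [0, -20, 0], 0], [1, [0, 0, 0], 0]]}}

```text
time: 16.68
tool_pos: [0.4516, -0.1524, 0.1359]
ee_rot: [[0.696, 0.004, -0.718], [0.718, -0.002, 0.696], [0.001, -1.0, -0.004]]
wrist_force: [0.5, 0.1, -1.4]
opening: 0.0612
```

Run:
```python
from h import *
b=snap("scene",8)
cv2.imwrite("pics/c8.png",cv2.resize(b[0][130:250,210:410,::-1],(750,450)))
print(ctrl.get_state()['tool_pos'],ctrl.get_state()['opening'],ctrl.get_state()['ft_torque'],ctrl.get_state()['wrist_force'])
```

```text
[ 0.4507225  -0.15199127  0.13440772] 0.061590042302378994 [-0.02568874 -0.00165808 -0.06625054] [-0.62720369 -0.33245459 -1.19980462]
```

View pics/c8.png

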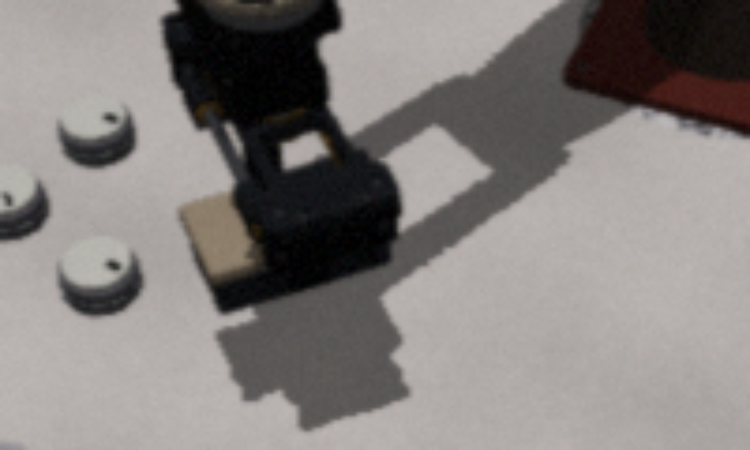

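The box is lifted level, with its bottom about 120 mm up. Turning to yaw 100.1° and carrying it over.

Request:
{"fn": "servo_tool", "kwargs": {"increments": [[1, [0, 0, 0], -5], [1, [0, 0, 0], -9.2], [1, [0, 0, 0], -10], [1, [0, 0, 0], -10], [1, [0, 0, 0], -10], [1, [0, 0, 0], -10], [1, [15, 0, -10], 0], [1, [30, 0, -18], 0], [1, [45, 0, -27], 0], [1, [45, 0, -27], 0], [1, [45, 0, -28], 0], [1, [45, 0, -28], 0]]}}

```text
time: 18.23
tool_pos: [0.5463, 0.0956, 0.1321]
ee_rot: [[-0.175, -0.002, -0.985], [0.985, -0.0, -0.175], [0.0, -1.0, 0.002]]
wrist_force: [0.8, -0.5, -1.9]
opening: 0.0615
```

Request:
{"fn": "servo_tool", "kwargs": {"increments": [[1, [45, 0, -28], 0], [1, [45, 0, -28], 0], [1, [40, 0, -25], 0], [1, [20, 0, -12], 0], [1, [10, 0, -8], 0], [1, [0, 0, 0], 0], [1, [0, 0, 0], 0]]}}

```text
time: 19.1
tool_pos: [0.6178, 0.2679, 0.133]
ee_rot: [[-0.174, -0.001, -0.985], [0.985, -0.001, -0.174], [-0.0, -1.0, 0.001]]
wrist_force: [0.6, -0.4, -1.2]
opening: 0.0614
```

Run:
```python
from h import *
for n in("top","scene"):
    im,d,c=snap(n,9)
cv2.imwrite("pics/c9.png",cv2.resize(im[220:400,370:600,::-1],(760,595)))
s=ctrl.get_state();print(s['tool_pos'],np.degrees(np.arctan2(s['ee_rot'][1,0],s['ee_rot'][0,0])))
R=s['ee_rot'];print("go",R.T@(np.array([.620,.2744,s['tool_pos'][2]])-s['tool_pos'])*1000)
```

```text
[0.61806235 0.26796998 0.1335399 ] 100.01202232160675
go [ 5.99523083e+00 -2.17655613e-03 -3.02603011e+00]
```

View pics/c9.png

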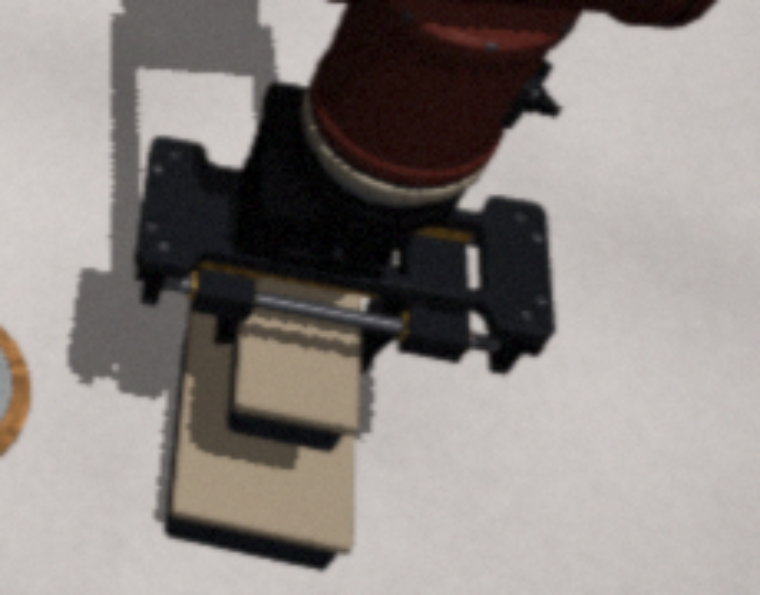

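The small box is parallel to the large one, above it. Shifting +6/-3 mm and lowering.

Request:
{"fn": "servo_tool", "kwargs": {"increments": [[1, [6, 10, -3], 0], [1, [0, 20, 0], 0], [1, [0, 20, 0], 0], [1, [0, 10, 0], 0], [1, [0, 4, 0], 0], [1, [0, 2, 0], 0], [1, [0, 1.5, 0], 0], [1, [0, 0, 0], 0]]}}

```text
time: 20.2
tool_pos: [0.6204, 0.2757, 0.0666]
ee_rot: [[-0.175, 0.001, -0.985], [0.985, 0.0, -0.175], [0.0, -1.0, -0.001]]
wrist_force: [-0.5, -0.1, -1.0]
opening: 0.062
```

Request:
{"fn": "servo_tool", "kwargs": {"increments": [[1, [-1, 1, 0], 0], [1, [0, 1, 0], 0], [1, [0, 1, 0], 0], [1, [0, 0, 0], 0]]}}

```text
time: 20.7
tool_pos: [0.6205, 0.2745, 0.0644]
ee_rot: [[-0.175, 0.0, -0.985], [0.985, -0.0, -0.175], [-0.0, -1.0, -0.0]]
wrist_force: [-3.4, -2.1, 6.1]
opening: 0.0615
```

Box in contact with 6 N. Releasing, rising, turning back to yaw 0.

Request:
{"fn": "servo_tool", "kwargs": {"increments": [[0.2, [0, 0, 0], 0], [0, [0, 0, 0], 0], [0, [0, 0, 0], 0], [0, [0, -30, 0], 0], [0, [0, -50, 0], 0], [0, [0, -20, 0], 5], [0, [0, 0, 0], 10.5], [0, [0, 0, 0], 10.5], [0, [0, 0, 0], 10.5], [0, [0, 0, 0], 10.5], [0, [0, 0, 0], 10.5], [0, [0, 0, 0], 10.5]]}}

```text
time: 22.2
tool_pos: [0.6202, 0.2746, 0.1628]
ee_rot: [[0.85, -0.0, -0.526], [0.526, -0.0, 0.85], [-0.0, -1.0, 0.0]]
wrist_force: [-0.4, -0.9, -0.2]
opening: 0.0869
```

Request:
{"fn": "servo_tool", "kwargs": {"increments": [[0, [0, 0, 0], 10.5], [0, [0, 0, 0], 10.5], [0, [0, 0, 0], 10.5], [0, [-15, 0, -50], 0], [0, [-18, 0, -55], 0], [0, [-18, 0, -55], 0], [0, [-18, 0, -55], 0], [0, [-18, 0, -55], 0], [0, [-18, 0, -55], 0], [0, [-18, 0, -55], 0], [0, [-18, 0, -55], 0], [0, [-18, 0, -55], 0]]}}

```text
time: 23.7
tool_pos: [0.4656, -0.2188, 0.1633]
ee_rot: [[1.0, 0.001, -0.01], [0.01, -0.0, 1.0], [0.001, -1.0, -0.0]]
wrist_force: [1.1, -1.1, -0.7]
opening: 0.0868
```

Run:
```python
from h import *
for n in("top","scene"):
    im,d,c=snap(n,10);P=cloud(d,c);Z=P[...,2]
    print(n,"small on big",toprect(P,c,(.62,.274),.092,.09))
    m=near(P,.427,-.319,.05)&(abs(Z-.030)<.008)
    try:print("lamp",fitc(plane(biggest(m),.028,c)))
    except Exception as e:print(e)
s=ctrl.get_state();print(s['time'],s['tool_pos'],s['ee_rot'].round(3))
print("go",s['ee_rot'].T@(np.array([.4265,-.3218,s['tool_pos'][2]])-s['tool_pos'])*1000)
```

```text
top small on big ((617.6, 274.3), (116.3, 63.3), 10.1)
lamp (array([ 0.4127, -0.3254]), 0.0159)
scene small on big ((622.0, 272.4), (117.5, 62.4), 10.2)
lamp (array([ 0.4304, -0.3219]), 0.0246)
23.8 [ 0.46470283 -0.22197961  0.16338825] [[ 1.     0.    -0.004]
 [ 0.004 -0.002  1.   ]
 [ 0.    -1.    -0.002]]
go [-38.63837188   0.23297406 -99.65234141]
```

View pics/scene10.png

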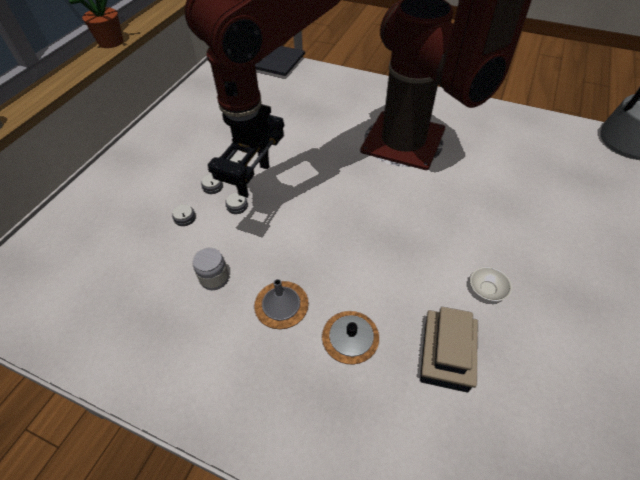

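The small box sits centred on the large one within about 1 mm and 0.1°. Next I'll move over the lamp and check before descending.

Request:
{"fn": "servo_tool", "kwargs": {"increments": [[0, [-19, 20, -50], 0], [0, [-19, 20, -50], 0], [0, [0, 20, 0], 0], [0, [0, 20, 0], 0], [0, [0, 20, 0], 0], [0, [0, 0, 0], 0], [0, [0, 0, 0], 0]]}}

```text
time: 24.68
tool_pos: [0.4298, -0.3173, 0.0637]
ee_rot: [[1.0, 0.001, -0.011], [0.011, -0.0, 1.0], [0.001, -1.0, -0.0]]
wrist_force: [-0.6, 0.2, 0.2]
opening: 0.0873
```

Run:
```python
from h import *
im,d,c=snap("scene",11)
cv2.imwrite("pics/c11.png",cv2.resize(im[140:240,150:300,::-1],(750,500)))
s=ctrl.get_state();print("go",s['tool_pos'],s['ee_rot'].T@(np.array([.427,-.3218,.0045])-s['tool_pos'])*1000)
```

```text
go [ 0.43005866 -0.31766207  0.06412177] [-3.17311353 59.62267502 -4.0374806 ]
```

View pics/c11.png

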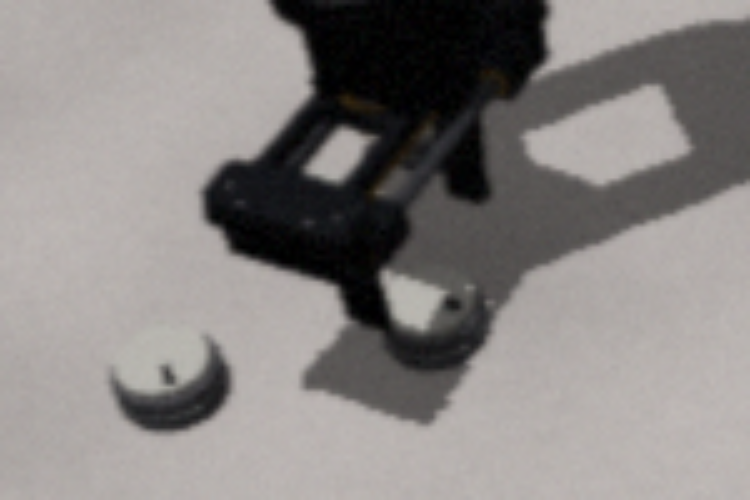

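The fingers straddle the lamp in x, with the other lamps clear. Shifting -3/-4, descending to z≈5 and closing.

Request:
{"fn": "servo_tool", "kwargs": {"increments": [[0, [-3, 10, -4], 0], [0, [0, 20, 0], 0], [0, [0, 20, 0], 0], [0, [0, 8, 0], 0], [0, [0, 1, 0], 0], [0.4, [0, 0, 0], 0], [1, [0, 0, 0], 0], [1, [0, 0, 0], 0], [1, [0, 0, 0], 0], [1, [0, 0, 0], 0]], "force": 20}}

```text
time: 25.98
tool_pos: [0.4265, -0.3216, 0.0044]
ee_rot: [[1.0, 0.0, -0.01], [0.01, -0.0, 1.0], [0.0, -1.0, -0.0]]
wrist_force: [-0.9, 0.2, 2.5]
opening: 0.0555
```

Request:
{"fn": "servo_tool", "kwargs": {"increments": [[1, [0, -5, 0], 0], [1, [0, -15, 0], 0], [1, [0, -30, 0], 0], [1, [0, -40, 0], 0], [1, [0, -40, 0], 0], [1, [0, -20, 0], 0], [1, [0, 0, 0], 0]]}}

```text
time: 26.85
tool_pos: [0.4275, -0.3227, 0.157]
ee_rot: [[1.0, 0.004, -0.01], [0.01, -0.004, 1.0], [0.004, -1.0, -0.004]]
wrist_force: [0.6, -0.0, -1.3]
opening: 0.0553
```

Run:
```python
from h import *
im,d,c=snap("scene",12)
cv2.imwrite("pics/c12.png",cv2.resize(im[110:250,140:350,::-1],(750,500)))
s=ctrl.get_state();print(s['opening'],s['wrist_force'],"go",s['tool_pos'],s['ee_rot'].T@(np.array([.6198,.2740,s['tool_pos'][2]])-s['tool_pos'])*1000)
```

```text
0.05563131804414516 [ 0.05676122  0.05543843 -0.68996835] go [ 0.42666008 -0.32178162  0.15511842] [199.20727021  -0.63015991 593.78012713]
```

View pics/c12.png

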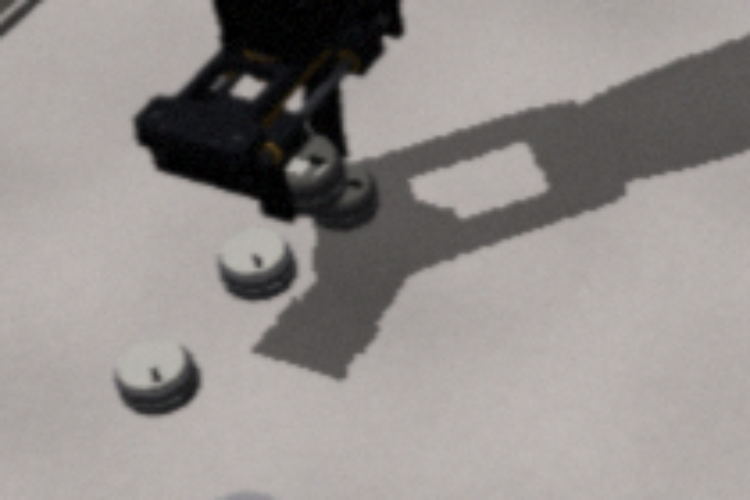

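The lamp is held level, light up; the lamp behind it in the picture (crop (350,195)) is one of the look-alikes, still on the shelf. Carrying it to the stack.

Request:
{"fn": "servo_tool", "kwargs": {"increments": [[1, [6, 0, 18], 0], [1, [12, 0, 36], 0], [1, [17, 0, 50], 0], [1, [17, 0, 50], 0], [1, [17, 0, 50], 0], [1, [17, 0, 50], 0], [1, [17, 0, 50], 0], [1, [17, 0, 50], 0], [1, [17, 0, 50], 0], [1, [17, 0, 50], 0], [1, [16, 0, 50], 0], [1, [15, 0, 45], 0]]}}

```text
time: 28.4
tool_pos: [0.6041, 0.2323, 0.152]
ee_rot: [[1.0, -0.003, -0.011], [0.011, -0.0, 1.0], [-0.003, -1.0, -0.0]]
wrist_force: [-0.4, -0.2, -1.0]
opening: 0.0554
```

Request:
{"fn": "servo_tool", "kwargs": {"increments": [[1, [9, 0, 30], 0], [1, [5, 0, 15], 0], [1, [0, 0, 0], 0], [1, [0, 0, 0], 0], [1, [0, 0, 0], 0]]}}

```text
time: 29.02
tool_pos: [0.6192, 0.2733, 0.1541]
ee_rot: [[1.0, -0.0, -0.009], [0.009, -0.0, 1.0], [-0.0, -1.0, -0.0]]
wrist_force: [0.6, -0.3, -0.3]
opening: 0.0558
```

Run:
```python
from h import *
im,d,c=snap("scene",13)
cv2.imwrite("pics/c13.png",cv2.resize(im[220:400,370:600,::-1],(760,595)))
s=ctrl.get_state();print(s['opening'],s['wrist_force'],"go",s['tool_pos'],s['ee_rot'].T@(np.array([.6200,.2742,.0964])-s['tool_pos'])*1000)
```

```text
0.05537904507200702 [-0.25486086  0.26223289 -0.81544389] go [0.61930456 0.27340736 0.15422789] [ 0.69953399 57.82782703  0.79341528]
```

View pics/c13.png

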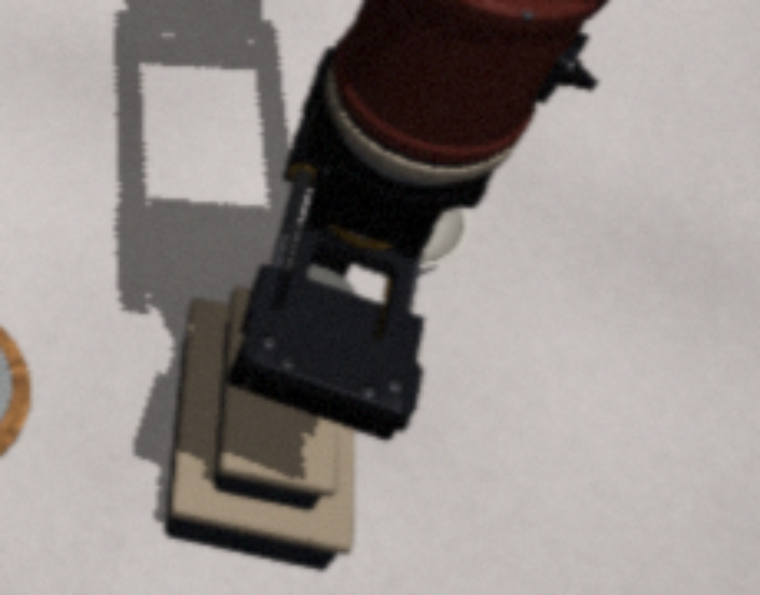

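Over the stack. Lowering to about 4 mm above, then 1 mm steps.

Request:
{"fn": "servo_tool", "kwargs": {"increments": [[1, [0.7, 10, 0.8], 0], [1, [0, 15, 0], 0], [1, [0, 15, 0], 0], [1, [0, 9, 0], 0], [1, [0, 4, 0], 0], [1, [0, 1, 0], 0], [1, [0, 0, 0], 0]]}}

```text
time: 29.95
tool_pos: [0.6203, 0.2755, 0.1006]
ee_rot: [[1.0, 0.001, -0.01], [0.01, 0.0, 1.0], [0.001, -1.0, 0.0]]
wrist_force: [0.4, -0.2, -1.0]
opening: 0.0556
```

Request:
{"fn": "servo_tool", "kwargs": {"increments": [[1, [0, 1, 0], 0], [1, [0, 1, 0], 0], [1, [0, 0, 0], 0]]}}

```text
time: 30.32
tool_pos: [0.6199, 0.2753, 0.098]
ee_rot: [[1.0, -0.0, -0.01], [0.01, -0.0, 1.0], [-0.0, -1.0, -0.0]]
wrist_force: [-0.1, -0.2, -1.4]
opening: 0.0555
```

Request:
{"fn": "servo_tool", "kwargs": {"increments": [[1, [0, 0.8, -0.5], 0], [1, [0, 0.7, 0], 0], [1, [0, 0, 0], 0]]}}

```text
time: 30.7
tool_pos: [0.6199, 0.2748, 0.0965]
ee_rot: [[1.0, -0.0, -0.01], [0.01, -0.0, 1.0], [-0.0, -1.0, -0.0]]
wrist_force: [-0.2, -1.0, 0.1]
opening: 0.0557
```

Request:
{"fn": "servo_tool", "kwargs": {"increments": [[1, [0, 0.5, 0], 0], [1, [0, 0, 0], 0]]}}

```text
time: 30.95
tool_pos: [0.62, 0.2749, 0.0964]
ee_rot: [[1.0, 0.0, -0.01], [0.01, -0.0, 1.0], [0.0, -1.0, -0.0]]
wrist_force: [-1.8, -0.3, 2.1]
opening: 0.0556
```

Gentle contact (2 N). Releasing slowly and withdrawing.

Request:
{"fn": "servo_tool", "kwargs": {"increments": [[0.33, [0, 0, 0], 0], [0.28, [0, 0, 0], 0], [0.2, [0, 0, 0], 0], [0, [0, 0, 0], 0], [0, [0, 0, 0], 0], [0, [0, -20, 0], 0], [0, [0, -40, 0], 0], [0, [0, -50, 0], 0], [0, [-40, -20, 0], 0], [0, [-60, 0, 0], 0], [0, [-60, 0, 10], 0], [0, [-50, 0, 20], 0]]}}

```text
time: 32.45
tool_pos: [0.4081, 0.3027, 0.2279]
ee_rot: [[1.0, 0.002, -0.009], [0.009, 0.001, 1.0], [0.002, -1.0, 0.001]]
wrist_force: [0.4, 0.9, 0.7]
opening: 0.0871
```

Request:
{"fn": "servo_tool", "kwargs": {"increments": [[0, [-30, 0, 50], 0], [0, [-30, 0, 50], 0], [0, [-20, 0, 50], 0], [0, [0, 0, 0], 0], [0, [0, 0, 0], 0], [0, [0, 0, 0], 0]]}}

```text
time: 33.2
tool_pos: [0.3289, 0.4511, 0.2266]
ee_rot: [[1.0, 0.001, -0.009], [0.009, 0.0, 1.0], [0.001, -1.0, 0.0]]
wrist_force: [0.7, 0.2, 0.3]
opening: 0.0873
```

Run:
```python
from h import *
for n in("top","scene"):
    im,d,c=snap(n,14);P=cloud(d,c);Z=P[...,2];hsv=cv2.cvtColor(im,cv2.COLOR_RGB2HSV)
    print(n,"big0",toprect(load(n,0) and cloud(load(n,0)[1],c),c,(.62,.274),.05,.11))
    print("small",toprect(P,c,(.62,.274),.092,.09))
    m=near(P,.62,.274,.05)&(Z>.112);print("lamp z",np.median(Z[m]),fitc(plane(biggest(m),.120,c)))
    m=near(P,.655,.083,.04)&(Z>.036);print("knob",np.median(Z[m]),fitc(plane(biggest(m),.046,c)))
    m=near(P,.643,-.084,.03)&(Z>.082);print("spout",fitc(plane(biggest(m),.091,c)))
    for nm,(x,y),r in(("dish",(.43,.325),.06),("tin",(.642,-.25),.06)):
        P0=cloud(load(n,0)[1],c)
        print(nm,[Q[near(Q,x,y,r)&(Q[...,2]>.012)].mean(0).round(4) for Q in(P0,P)])
print(ctrl.get_state()['time'],ctrl.get_state()['tool_pos'])
a=cv2.imread("pics/top14.png");b=cv2.imread("pics/scene14.png")
cv2.imwrite("pics/c14.png",np.vstack([cv2.resize(a[100:300,90:490],(600,300)),cv2.resize(b[190:400,160:580],(600,300))]))
```

```text
top big0 ((617.6, 275.4), (140.6, 100.8), 10.1)
small ((617.5, 274.2), (116.6, 63.4), 10.1)
lamp z 0.12018242784578048 (array([0.6168, 0.2718]), 0.0264)
knob 0.046006116219702076 (array([0.6513, 0.0851]), 0.0103)
spout (array([ 0.6408, -0.0831]), 0.0078)
dish [array([0.4274, 0.3305, 0.0202]), array([0.4278, 0.3304, 0.0203])]
tin [array([ 0.6337, -0.2512,  0.07  ]), array([ 0.6336, -0.2513,  0.07  ])]
scene big0 ((622.2, 273.4), (141.8, 100.1), 10.1)
small ((650.6, 277.7), (62.0, 59.3), -79.6)
lamp z 0.11946743758211592 (array([0.6241, 0.2711]), 0.0263)
knob 0.04492910636536024 (array([0.6571, 0.0837]), 0.0111)
spout (array([ 0.6453, -0.0848]), 0.0086)
dish [array([0.4204, 0.325 , 0.0199]), array([0.4204, 0.325 , 0.02  ])]
tin [array([ 0.651 , -0.2483,  0.0612]), array([ 0.651 , -0.2483,  0.0615])]
33.3 [0.32890016 0.45103131 0.22637853]
```

View pics/c14.png

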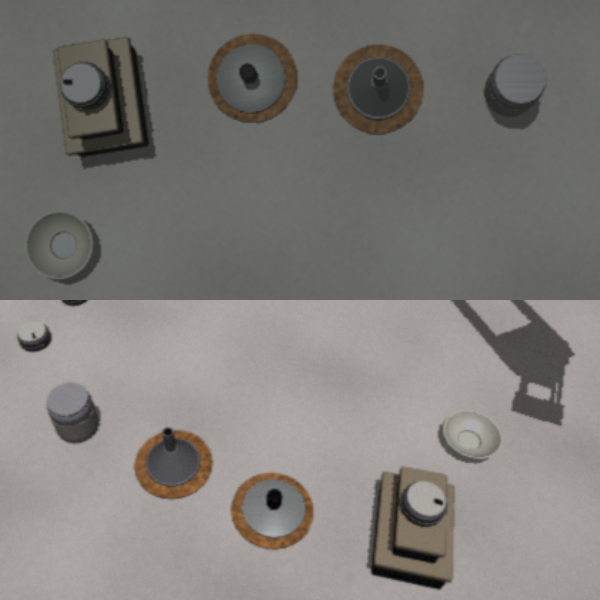

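Both views show all four things in place and upright. The lamp is on the middle of the stack to within about 3 mm, and the dish and tin have not moved. The scene-view rectangle for the small box is off only because the lamp hides part of its top; the top view gives 1 mm. Handing in.

```bash
python3 -c "
from station import ctrl
print(ctrl.finish_job())"
```

```text
the job is handed in; nothing more can be done
None
```

The shelf is set up as asked, and I handed the job in at about 33 s of the 128 s. No verdict is reported.

What I did:
- **Kettle lid:** knob up on the cork pad next to the large box.
- **Funnel:** mouth down on the other pad.
- **Small box:** stacked on the large one.
- **Lamp:** of the four look-alikes I took the leftmost. I set it light up on the small box, with about 2 N at the wrist just before release.

Last checks from the two cameras:

| Check | Result |
|---|---|
| Small box on large box | 1 mm off centre, long sides parallel within 0.1° |
| Lamp on small box | 2.5–3 mm off centre, top at 120 mm as expected |
| Lid on its pad | 1–3.5 mm off centre |
| Funnel on its pad | 1–2 mm off centre |
| Dish and tea tin | did not move (under 0.5 mm) |

Disagreements and hiccups:
- **Camera offset:** the two cameras differed by about 4 mm in x. I used their average, which matched where the gripper put the lid and the funnel.
- **Small box, last fit in the scene view:** it failed because the lamp hides part of the top. Before the lamp went on, that view had the box about 1 mm off centre.
- **Lid placement:** it touched down with about 23 N at the wrist before I eased off.

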